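Release the refill lid of the chopstick dispenser

TASK

The chopstick dispenser needs refilling and its sprung refill lid is held shut by a catch. Take the wooden dowel out of its stand, push it down gently through the small bushed hole in the deck of the dispenser, feeling for the catch inside and pressing only until it lets go and the lid springs open (pushing harder than 20 N bends it). Then stand the dowel back in its stand, fully home, with the lid left open, and do not disturb the things around.

Things in the scene. Friction and masses are not known exactly. Their poses are not given: they have to be found in the camera images.
- dispenser: Steel chopstick dispenser, fixed to the counter: a box 190 (x) by 270 (y) by 110 mm high. Origin: centre of its underside. -x is its staff side. Top: a fixed deck from x = -95 to -30 mm, its top at z = 110 mm, and the refill lid from x = -29 to +91 mm, hinged on the +x edge. The one hole is in the deck at x = -68, y = +50 mm.
- catch_hole (a point): Centre of the catch hole at the deck's top surface. Vertical through hole, 15 mm in diameter, in 4 mm sheet, with a raised black bush round it (inside 16, outside 26 mm in diameter, 1.5 mm high). Axes as the dispenser's. More than 20 N between dowel and dispenser, or fingers and dispenser, counts as damage.
- catch_top (a point): Point on the hole's axis 8 mm below the deck's top. The head of the catch's adjusting screw (18 mm wide) lies 0 to 18 mm below this point, differently each time, unmeasured. Pushed, the catch yields from about 3 N and about 1 N more per mm; after about 5 mm (7 to 9 N) it lets the lid go, after only 7 mm (10 N) it meets a hard stop.
- lid (a joint): Angle of the refill lid: 0 shut and held by the catch, growing as it opens upward; once let go its spring swings it up and keeps it at the stop, about 1.35 rad, within about a second. Its free edge rises 39 mm beside the hole and swings away from it, towards the dispenser's +x.
- lid_edge (a point): Middle of the lid's free edge, on its top; 39 mm from the hole's line, towards +x of the dispenser, while shut.
- stand: Dark wooden block, 60 x 60 x 80 mm high, fixed to the counter; origin at the centre of its underside. It has one vertical hole, 14 mm in diameter with a 2 mm chamfer, 76 mm deep, in the middle of its top.
- stand_hole0 (a point): Centre of the mouth of the stand's hole, 80 mm above the stand's underside.
- dowel: Light wooden dowel with a thicker handle, 60 g, 130 mm long, loose, upright in the stand at the start. Origin at the shank's rounded tip, z along the dowel towards the handle's end. Shank: 10 mm in diameter, from z = 0 to 70 mm, round-ended. Handle: round, 24 mm in diameter, from z = 70 to 130 mm. Fully home, the handle's shoulder rests on the block and the tip is 10 mm above the stand's underside.
- dowel_tip (a point): The rounded tip of the dowel's shank, at its origin.
- dowel_grip (a point): Middle of the dowel's handle on its axis, 100 mm from the tip.
- shaker: Bystander: white seasoning jar with a yellow cap, 64 mm in diameter, 140 mm high; origin at the centre of its underside.
- bowl: Bystander: steel bowl, 130 mm across, 50 mm high; origin at the centre of its underside.
- sauce: Bystander: grey squeeze bottle, 60 mm in diameter, 170 mm high; origin at the centre of its underside.
There are look-alikes about, which are no part of the job. Of the things like the stand, leave any that is blue; of the rest the larger one is meant.

How it is judged:
On the way, in this order (a step that is already met when the one before it is completed fails the run):
1. the dowel is out of its stand, its tip more than 20 mm above the stand's top (z of dowel_tip in the frame of stand above 0.1 m), for 0.1 s.
2. the dowel's tip is inside the catch hole, 7 mm or more below the deck's top (horizontal distance between dowel_tip and catch_hole below 0.007 m and z of dowel_tip in the frame of catch_hole below -0.007 m), for 0.1 s.
3. the lid has sprung open, beyond 0.9 rad (value of joint lid above 0.9 rad), for 0.2 s.
At the end, for the whole second after the job is handed in: The lid stands open (beyond 0.9 rad), and the dowel is released and at rest upright in its stand, fully home: tip within 6 mm of the hole's axis, within 5 mm of its seated height, leaning less than 0.12 rad (horizontal distance between dowel_tip and stand_hole0 below 0.006 m and z of dowel_tip in the frame of stand below 0.015 m and angle between dowel's own z axis and vertical below 0.12 rad and value of joint lid above 0.9 rad and linear speed of dowel below 0.03 m/s); the robot touches nothing.
It fails at once if the dowel is pressed against the dispenser or its catch with more than 20 N (contact force between dowel and dispenser above 20 N).
It fails at once if the fingers press on the dispenser or its lid with more than 20 N (contact force between the fingers and dispenser above 20 N).
It fails at once if the shaker is moved by more than 30 mm or tipped (distance of shaker from where it was at the start of the episode above 0.03 m or angle between shaker's own z axis and vertical above 0.4 rad).
It fails at once if the bowl is moved by more than 30 mm or tipped (distance of bowl from where it was at the start of the episode above 0.03 m or angle between bowl's own z axis and vertical above 0.4 rad).
It fails at once if the sauce is moved by more than 30 mm or tipped (distance of sauce from where it was at the start of the episode above 0.03 m or angle between sauce's own z axis and vertical above 0.4 rad).
It also fails if it takes over 61 s, if anything falls off the work surface, if the arm or the gripper's body presses on something with over 40 N, if the wrist force passes 120 N, or if a joint passes its speed limit or range.

ROBOT

A 6-joint arm with a two-finger parallel gripper is mounted at the origin on the work surface. World frame = base frame: x ahead of the robot, y to its left, z up, the work surface at z = 0. Lengths are in m, angles in rad, forces in N, time in s.
With the tool pointing down it reaches from about 0.35 to 0.775 m from the base axis. Payload 7.3 kg.
Tool frame: the origin (TCP) lies midway between the tips of the shut fingers; the grasp point (between the pads) lies 19 mm behind it; z points along the fingers, y is the direction in which the jaws open and shut (so a half turn about z gives the same grasp; the last joint's range is limited). The gripper opens to 92 mm and grips with 3 to 60 N. Pads are 19 mm wide; open, the fingers measure 130 mm over their backs; the gripper's body (75 mm by 190 mm) begins 47 mm behind the grasp point.
Start: joints at [-1.382, 0.342, 1.524, -0, 1.275, -0.146], TCP at [0.173, -0.496, 0.227] pointing down, gripper open.
Joint ranges: [-2.53, 2.53], [-0.77, 2.02], [0.04, 2.7], [-1, 4.14], [0.28, 2.66], [-3.11, 3.11]. Speed limits (rad/s): [2.57, 2.57, 3.14, 3.14, 3.14, 3.14].

INTERFACE

Orientations are given as [roll, pitch, yaw] about the fixed x, y, z axes, in that order (R = Rz(yaw) Ry(pitch) Rx(roll)).
In Python, from cell import robot, imaging gives the robot as it stands. The module is installed in compiled form; this text tells all that it offers.
- The arm moves only by the tool send_rows, never from a script. Its argument "plan" is a list of rows, each a list of 3 entries, a list of its own where there are three numbers: the shift along the world's x, y, z in m, then the turn, a rotation vector about the world's x, y, z in rad, then the closure in counts, from 0 (fully open) to 255 (shut). A call has 1 to 20 rows; each row shifts and turns the commanded pose from where the row before left it; what a row does not reach is not made up. A row lasts 1/10 s, in which the tool goes at most 50 mm and 8.59 degrees, less where a joint would pass 70% of its speed; a pose out of reach is approached as far as the arm can. A call is refused whole if a number of a shift passes 0.05 or a number of a turn 0.15, either way. A call with a gripper value outside its range is refused whole. The fingers move at their own pace and stop on an object; "newtons" is the grip in N (left out, the last holds). Time passes only in rows, so rows that do not move let the fingers close. It gives the time, the measured TCP pose, the force and the opening at its end, in the units of the state.
- robot.observe(): the state, without advancing time (a new reading comes with each control period).
- imaging.read_camera(name): name is "side" or "top" or "wrist"; returns a dict with "pixels" (420x560x3 uint8, red, green, blue), "fx", "fy", "cx", "cy" (pixels), "dist_coeffs" ([k1, k2, p1, p2, k3] as OpenCV has them; the pictures are not rectified), "world_from_camera" (4x4, takes a point from camera to world coordinates). Camera axes: x right, y down, z forward; pixel columns grow to the right and rows downward; lengths in m; the calibration is good to about 2 mm. A picture is of the moment at which its call begins. There is no depth.
- robot.hand_in(): hands the job in, once; it reports no verdict.
The state is a dict: "time": time; "qpos": joint angles; "qvel": joint speeds; "joint_efforts": joint torques, N m; "tool_pos": TCP position; "tool_rot": TCP orientation; "contact_force": force on the tool from outside, world axes, zero at the start; "torque": the same for the moment, N m; "opening": finger opening in m.
Only numpy, scipy, OpenCV 4.12 (cv2) and the standard library are available. Lean on these libraries where they do the work, as an engineer would, in place of code of your own. Each camera call takes 0.05 s, during which the arm holds its last target.

## Working session

There is one attempt and no reset: what is moved stays moved. The work goes in short steps, Python scripts to look and compute and a tool call to move; the robot and the scene stay as the last step left them, time stands still between calls to the robot, and variables do not carry over. Pictures are saved under pics/ and viewed, and the job is handed in when it is done.

Besides the shell and the picture viewer there is one more tool, called after "Emit:" as name(argument=value, ...), one argument or row to a line, values as JSON. send_rows: Moves the arm, as the interface text tells. Its arguments: {"type":"object","properties":{"plan":{"type":"array"},"newtons":{"type":"number"}},"required":["plan"]}

```bash
mkdir -p pics
python3 - <<'E'
from cell import robot, imaging
import cv2
print(robot.observe())
for n in ["side","top","wrist"]:
    d=imaging.read_camera(n)
    cv2.imwrite(f"pics/{n}0.png",d["pixels"][:,:,::-1])
    print(n,d["fx"],d["fy"],d["cx"],d["cy"],d["dist_coeffs"],d["world_from_camera"])
E
```

```text
{'time': 0.0, 'qpos': array([-1.38200197e+00,  3.42704568e-01,  1.52504304e+00, -5.65588762e-06,
        1.27537510e+00, -1.45966838e-01]), 'qvel': array([-0.00207234, -0.00099942,  0.00059562,  0.00100083, -0.00137492,
        0.00027991]), 'joint_efforts': array([ 2.30113221e-05, -4.31236196e+01, -2.44217259e+01,  7.18203024e-02,
        5.59960864e-02, -9.18980254e-05]), 'tool_pos': array([ 0.17244295, -0.49543447,  0.2260453 ]), 'tool_rot': array([-3.14007808e+00, -2.17194128e-04,  3.34762685e-01]), 'contact_force': array([-0.13906079, -0.32905613,  0.91388185]), 'torque': array([-0.00362513, -0.03400488,  0.0279386 ]), 'opening': 0.09206178850727455}
side 379.3884235038846 379.3884235038846 280.4040137187493 214.40862619648723 [0.02001246 0.         0.         0.         0.        ] [[ 0.99936373 -0.02117415  0.02870182  0.49280213]
 [-0.03515836 -0.72024699  0.69282622 -0.74616616]
 [ 0.00600239 -0.6933945  -0.72053316  0.82351163]
 [ 0.          0.          0.          1.        ]]
top 395.1366450261404 395.1366450261404 288.85692848373776 206.6561284719853 [-0.04976742  0.          0.          0.          0.        ] [[-0.02451512 -0.99648063  0.0801583   0.46647215]
 [-0.99967731  0.02390194 -0.0086004  -0.02085099]
 [ 0.00665419 -0.08034328 -0.99674504  1.04914938]
 [ 0.          0.          0.          1.        ]]
wrist 330.7926809787256 330.7926809787256 278.4500187917892 210.75026259497156 [-0.0027283  0.         0.         0.         0.       ] [[ 3.29044428e-01 -9.15559877e-01 -2.31257165e-01  2.35383923e-01]
 [-9.44314291e-01 -3.19163292e-01 -8.00332017e-02 -4.72185432e-01]
 [-5.33609696e-04  2.44713925e-01 -9.69595179e-01  3.84919099e-01]
 [ 0.00000000e+00  0.00000000e+00  0.00000000e+00  1.00000000e+00]]
```

View pics/top0.png

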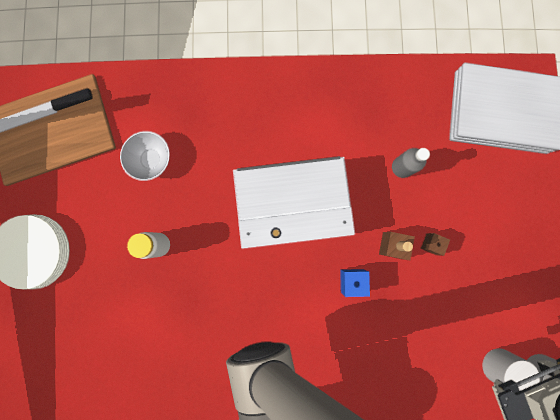

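View pics/side0.png

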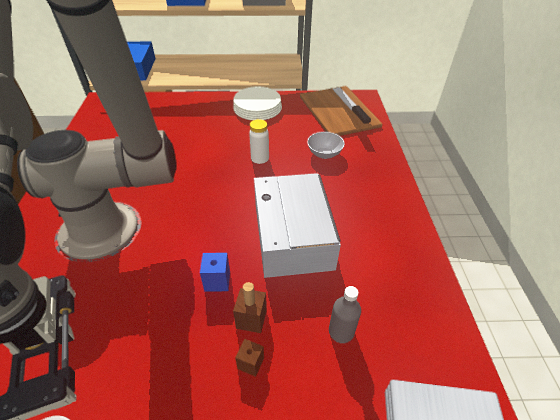

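View pics/wrist0.png

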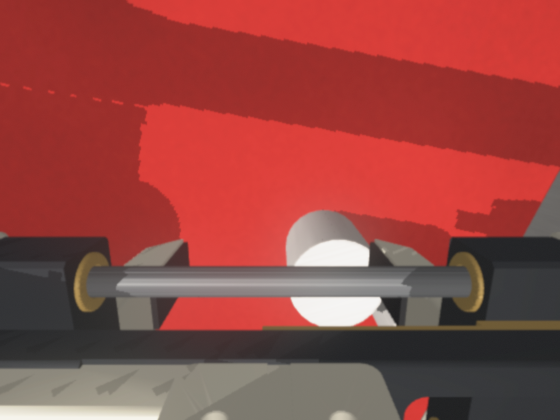

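Candidates for the stand in the top view: blue block (356,283), which is excluded; small brown block (436,243); larger brown block with the dowel (397,246), which is the one meant. I'll check this in enlarged crops.

Run:
```python
import cv2
t=cv2.imread("pics/top0.png");s=cv2.imread("pics/side0.png")
cv2.imwrite("pics/c1.png",cv2.resize(t[220:300,330:460],None,fx=6,fy=6,interpolation=cv2.INTER_CUBIC))
cv2.imwrite("pics/c2.png",cv2.resize(t[150:255,225:365],None,fx=5.7,fy=5.7,interpolation=cv2.INTER_CUBIC))
cv2.imwrite("pics/c3.png",cv2.resize(s[240:380,190:290],None,fx=4.2,fy=4.2,interpolation=cv2.INTER_CUBIC))
cv2.imwrite("pics/c4.png",cv2.resize(s[165:285,240:350],None,fx=5,fy=5,interpolation=cv2.INTER_CUBIC))
```

```text
(no output)
```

View pics/c1.png

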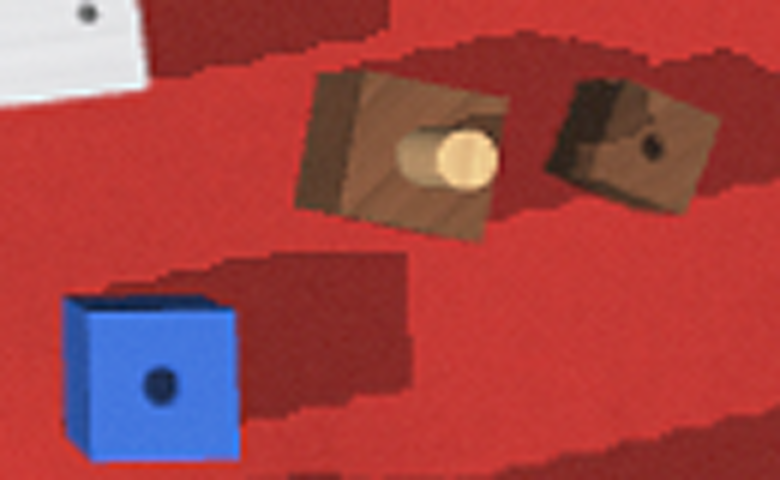

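View pics/c2.png

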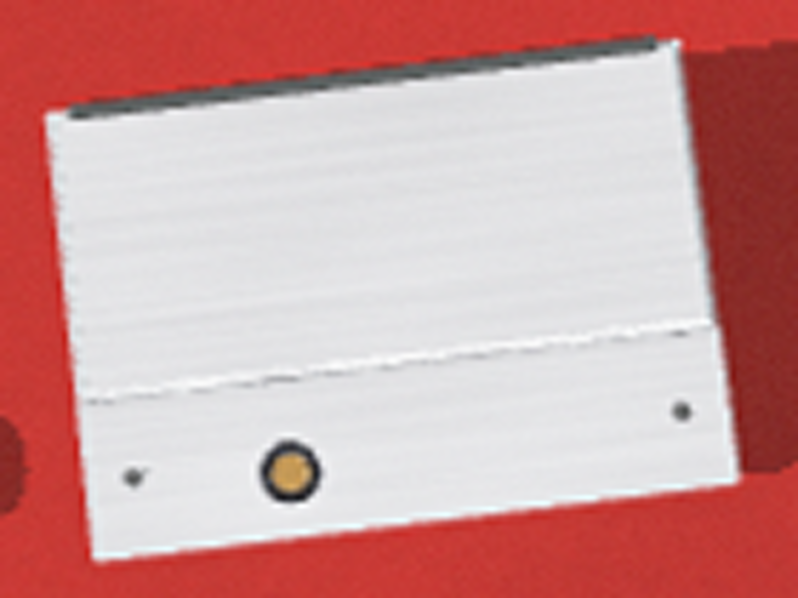

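View pics/c3.png

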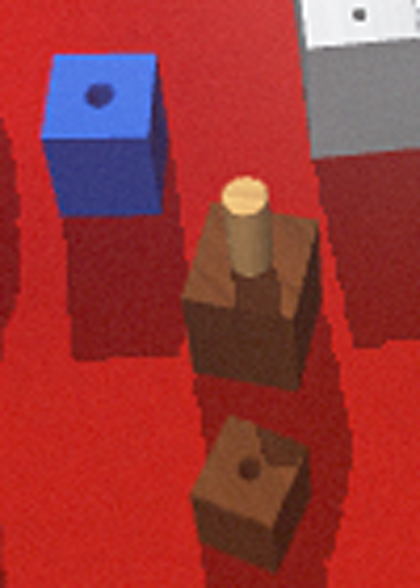

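View pics/c4.png

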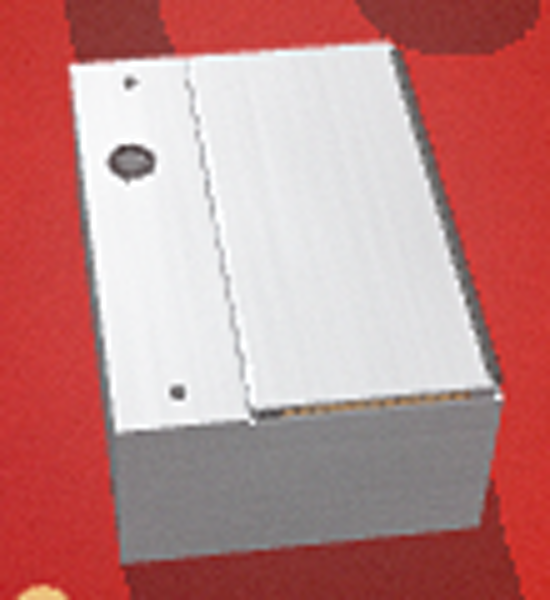

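```bash
cat > h.py <<'E'
import numpy as np,cv2
from cell import robot, imaging
def ray(d,px):
    K=np.array([[d["fx"],0,d["cx"]],[0,d["fy"],d["cy"]],[0,0,1]]);
    p=cv2.undistortPoints(np.array([[px]],float),K,np.array(d["dist_coeffs"]))[0,0]
    T=np.array(d["world_from_camera"]);return T[:3,3],T[:3,:3]@np.array([p[0],p[1],1])
def onz(d,px,z):
    o,v=ray(d,px);return o+v*(z-o[2])/v[2]
def proj(d,P):
    T=np.linalg.inv(d["world_from_camera"]);K=np.array([[d["fx"],0,d["cx"]],[0,d["fy"],d["cy"]],[0,0,1]])
    return cv2.projectPoints(np.array([P],float),cv2.Rodrigues(T[:3,:3])[0],T[:3,3],K,np.array(d["dist_coeffs"]))[0].ravel()
E
python3 - <<'E'
from h import *
np.set_printoptions(precision=4,suppress=True)
t=imaging.read_camera("top");s=imaging.read_camera("side")
def c(p,f,ox,oy): return [(p[0]+.5)/f-.5+ox,(p[1]+.5)/f-.5+oy]
print("dowel top",onz(t,c((467,159),6,330,220),.14),"side",onz(s,c((245,196),4.2,190,240),.14))
print("hole",onz(t,c((290,472),5.7,225,150),.1115),onz(s,c((131,161),5,240,165),.1115))
for n,d,L in [("t",t,[c(p,6,330,220) for p in [(362,70),(508,97),(482,243),(340,212)]]),("s",s,[c(p,4.2,190,240) for p in [(215,205),(318,221),(300,318),(185,297)]])]:
    Q=np.array([onz(d,p,.08) for p in L]);print(n,"stand",Q.mean(0),Q)
for n,d,L in [("t",t,[c(p,5.7,225,150) for p in [(45,113),(680,40),(738,483),(93,560)]]),("s",s,[c(p,5,240,165) for p in [(70,64),(393,44),(500,392),(116,433)]])]:
    Q=np.array([onz(d,p,.11) for p in L]);print(n,"disp",Q.mean(0),Q)
    v=Q[0]-Q[1] if n=="t" else Q[0]-Q[3]
    yaw=np.arctan2(-v[0],v[1]);R=np.array([[np.cos(yaw),-np.sin(yaw)],[np.sin(yaw),np.cos(yaw)]])
    print(yaw,Q.mean(0)[:2]+R@[-.068,.05])
print("shaker",onz(t,(139,246),.14),"bowl",onz(t,(145,155),.05),"sauce",onz(t,(422,154),.17),"white",onz(t,(521,376),.1),"smallstand",onz(t,(438,243),.06))
E
```

```text
dowel top [ 0.4418 -0.2998  0.14  ] side [ 0.4441 -0.2975  0.14  ]
hole [0.4815 0.0043 0.1115] [0.4837 0.0062 0.1115]
t stand [ 0.4422 -0.3001  0.08  ] [[ 0.4777 -0.2764  0.08  ]
 [ 0.4651 -0.3364  0.08  ]
 [ 0.4059 -0.3229  0.08  ]
 [ 0.4201 -0.2648  0.08  ]]
s stand [ 0.4459 -0.2975  0.08  ] [[ 0.4237 -0.2633  0.08  ]
 [ 0.4796 -0.2752  0.08  ]
 [ 0.4699 -0.3327  0.08  ]
 [ 0.4102 -0.3187  0.08  ]]
t disp [ 0.5536 -0.039   0.11  ] [[ 0.635   0.1043  0.11  ]
 [ 0.6601 -0.1648  0.11  ]
 [ 0.4723 -0.1823  0.11  ]
 [ 0.447   0.0869  0.11  ]]
0.09272131939771133 [0.4813 0.0045]
s disp [ 0.5558 -0.0373  0.11  ] [[ 0.4493  0.0899  0.11  ]
 [ 0.6372  0.1024  0.11  ]
 [ 0.6619 -0.1609  0.11  ]
 [ 0.475  -0.1806  0.11  ]]
0.09449749029614297 [0.4834 0.0061]
shaker [0.457  0.3184 0.14  ] bowl [0.6892 0.3379 0.05  ] sauce [ 0.6501 -0.3345  0.17  ] white [ 0.1213 -0.5768  0.1   ] smallstand [ 0.4452 -0.4026  0.06  ]
```

The crops confirm the stand: the larger brown block with the dowel at crop c1 (467,159), next to the smaller empty brown one at (640,145). The two cameras agree to about 2 mm, with the dowel near (0.443,-0.299) and the hole near (0.4825,0.005), dispenser yaw about 0.093. Next I move above the dowel.

Emit:
send_rows(
  plan=[
    [[0.0225, 0.0165, 0], [0, 0, -0.02], 0],
    [[0.0225, 0.0165, 0], [0, 0, -0.02], 0],
    [[0.0225, 0.0165, 0], [0, 0, -0.02], 0],
    [[0.0225, 0.0165, 0], [0, 0, -0.02], 0],
    [[0.0225, 0.0165, 0], [0, 0, -0.02], 0],
    [[0.0225, 0.0165, 0], [0, 0, -0.02], 0],
    [[0.0225, 0.0165, 0], [0, 0, -0.02], 0],
    [[0.0225, 0.0165, 0], [0, 0, -0.02], 0],
    [[0.0225, 0.0165, 0], [0, 0, -0.02], 0],
    [[0.0225, 0.0165, 0], [0, 0, -0.02], 0],
    [[0.0225, 0.0165, 0], [0, 0, -0.02], 0],
    [[0.0225, 0.0165, 0], [0, 0, -0.02], 0],
    [[0, 0, 0], [0, 0, 0], 0],
    [[0, 0, 0], [0, 0, 0], 0],
  ],
)

```text
time: 1.65
tool_pos: [0.4426, -0.2975, 0.2265]
tool_rot: [-3.142, 0.001, 0.097]
contact_force: [0.1, -0.1, 0.5]
opening: 0.0918
```

Run:
```python
from h import *
d=imaging.read_camera("wrist");o=robot.observe();print(o["tool_pos"],o["tool_rot"])
cv2.imwrite("pics/w1.png",d["pixels"][:,:,::-1])
print(proj(d,(.443,-.2987,.14)),proj(d,(.443,-.2987,.08)))
print(proj(d,[o["tool_pos"][0],o["tool_pos"][1],.14]))
```

```text
[ 0.4421453  -0.29799882  0.22656307] [3.14158068e+00 6.34187480e-04 9.53940150e-02]
[282.16623672 216.34120781] [281.437887   199.70120367]
[281.14773036 217.32442119]
```

View pics/w1.png

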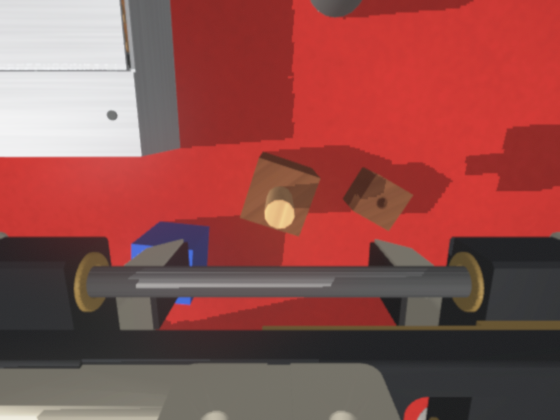

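Wrist picture: dowel end at (280,214), 1–2 px from the prediction (282,216). Next: descend and grip.

Emit:
send_rows(
  plan=[
    [[0.0015, 0, -0.015], [0, 0, 0], 0],
    [[0, 0, -0.015], [0, 0, 0], 0],
    [[0, 0, -0.015], [0, 0, 0], 0],
    [[0, 0, -0.015], [0, 0, 0], 0],
    [[0, 0, -0.015], [0, 0, 0], 0],
    [[0, 0, -0.015], [0, 0, 0], 0],
    [[0, 0, -0.015], [0, 0, 0], 0],
    [[0, 0, -0.015], [0, 0, 0], 0],
    [[0, 0, -0.015], [0, 0, 0], 0],
    [[0, 0, 0], [0, 0, 0], 0],
    [[0, 0, 0], [0, 0, 0], 0],
  ],
)

```text
time: 2.8
tool_pos: [0.4435, -0.2985, 0.092]
tool_rot: [3.142, 0.0, 0.094]
contact_force: [0.5, 0.0, 0.1]
opening: 0.0918
```

Emit:
send_rows(
  plan=[
    [[0, 0, 0], [0, 0, 0], 255],
    [[0, 0, 0], [0, 0, 0], 255],
    [[0, 0, 0], [0, 0, 0], 255],
    [[0, 0, 0], [0, 0, 0], 255],
    [[0, 0, 0], [0, 0, 0], 255],
    [[0, 0, 0], [0, 0, 0], 255],
    [[0, 0, 0], [0, 0, 0], 255],
    [[0, 0, 0], [0, 0, 0], 255],
    [[0, 0, 0], [0, 0, 0], 255],
    [[0, 0, 0], [0, 0, 0], 255],
  ],
  newtons=30,
)

```text
time: 3.8
tool_pos: [0.444, -0.2979, 0.0917]
tool_rot: [3.142, 0.0, 0.095]
contact_force: [0.1, 0.0, -0.4]
opening: 0.0232
```

Emit:
send_rows(
  plan=[
    [[0, 0, 0.01], [0, 0, 0], 255],
    [[0, 0, 0.015], [0, 0, 0], 255],
    [[0, 0, 0.015], [0, 0, 0], 255],
    [[0, 0, 0.015], [0, 0, 0], 255],
    [[0, 0, 0.015], [0, 0, 0], 255],
    [[0, 0, 0.015], [0, 0, 0], 255],
    [[0, 0, 0.015], [0, 0, 0], 255],
    [[0, 0, 0.015], [0, 0, 0], 255],
    [[0, 0, 0.015], [0, 0, 0], 255],
    [[0, 0, 0.015], [0, 0, 0], 255],
    [[0, 0, 0.015], [0, 0, 0], 255],
    [[0, 0, 0], [0, 0, 0], 255],
    [[0, 0, 0], [0, 0, 0], 255],
    [[0, 0, 0], [0, 0, 0], 255],
  ],
)

```text
time: 5.2
tool_pos: [0.4437, -0.2975, 0.251]
tool_rot: [-3.141, 0.001, 0.095]
contact_force: [0.5, 0.5, -0.9]
opening: 0.0236
```

Run:
```python
from h import *
o=robot.observe();print(o["tool_pos"],o["tool_rot"],o["contact_force"])
for n in ("side","top"):
    d=imaging.read_camera(n)
    p=o["tool_pos"]; dt=np.array([p[0],p[1],p[2]-.0817])
    u=proj(d,dt);print(n,"tip",u,"top",proj(d,dt+[0,0,.13]))
    x,y=int(u[0]),int(u[1])
    x0,y0=max(0,x-50),max(0,y-75)
    print(x0,y0);cv2.imwrite(f"pics/{n}2.png",cv2.resize(d["pixels"][y0:y0+110,x0:x0+100,::-1],None,fx=5,fy=5,interpolation=cv2.INTER_CUBIC))
```

```text
[ 0.44365426 -0.29749353  0.25096581] [-3.14051560e+00  1.02789546e-03  9.47979226e-02] [ 0.47650767  0.49886644 -0.89142268]
side tip [246.94327844 278.36393736] top [242.83043376 237.26864031]
196 203
top tip [410.35383221 245.54210228] top [431.58773795 246.7146529 ]
360 170
```

View pics/side2.png

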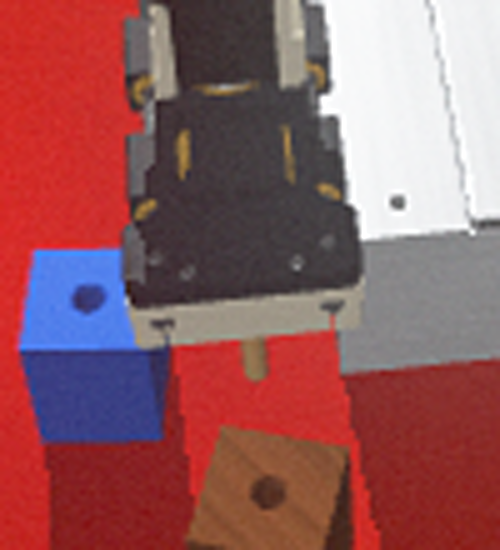

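View pics/top2.png

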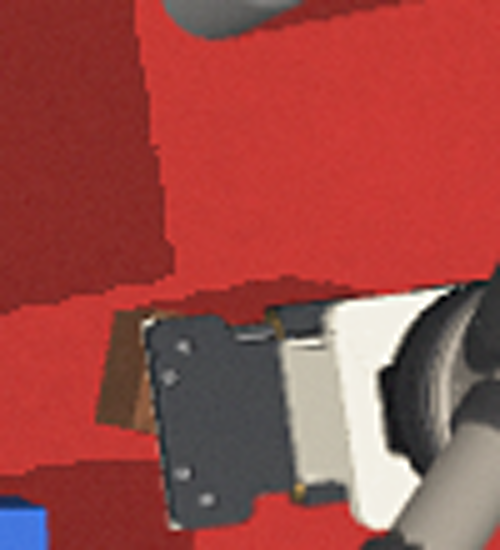

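Side crop: tip at (256,381), i.e. (247.2,279.2) in the picture, predicted (246.9,278.4), so the dowel hangs straight. Carry it over the catch hole.

Emit:
send_rows(
  plan=[
    [[0.0025, 0.019, 0], [0, 0, 0], 255],
    [[0.0025, 0.019, 0], [0, 0, 0], 255],
    [[0.0025, 0.019, 0], [0, 0, 0], 255],
    [[0.0025, 0.019, 0], [0, 0, 0], 255],
    [[0.0025, 0.019, 0], [0, 0, 0], 255],
    [[0.0025, 0.019, 0], [0, 0, 0], 255],
    [[0.0025, 0.019, 0], [0, 0, 0], 255],
    [[0.0025, 0.019, 0], [0, 0, 0], 255],
    [[0.0025, 0.019, 0], [0, 0, 0], 255],
    [[0.0025, 0.019, 0], [0, 0, 0], 255],
    [[0.0025, 0.019, 0], [0, 0, 0], 255],
    [[0.0025, 0.019, 0], [0, 0, 0], 255],
    [[0.0025, 0.019, 0], [0, 0, 0], 255],
    [[0.0025, 0.019, 0], [0, 0, 0], 255],
    [[0.0025, 0.019, 0], [0, 0, 0], 255],
    [[0.002, 0.019, 0], [0, 0, 0], 255],
    [[0, 0, -0.015], [0, 0, 0], 255],
    [[0, 0, -0.01], [0, 0, 0], 255],
    [[0, 0, 0], [0, 0, 0], 255],
    [[0, 0, 0], [0, 0, 0], 255],
  ],
)

```text
time: 7.3
tool_pos: [0.4834, 0.0058, 0.2266]
tool_rot: [-3.142, 0.001, 0.094]
contact_force: [0.2, -0.5, -0.4]
opening: 0.0236
```

Run:
```python
from h import *
o=robot.observe();print(o["tool_pos"],o["tool_rot"],o["contact_force"])
for n in ("side","wrist"):
    d=imaging.read_camera(n)
    p=o["tool_pos"]; dt=np.array([p[0],p[1],p[2]-.0817])
    u=proj(d,dt);h=[.4836,.0062,.1115];print(n,"tip",u,"hole",proj(d,h))
    print("side hole from first",onz(d,[265.8,196.8],.1115) if n=="side" else "", )
    if n=="side": print("standhole",onz(d,[196+268.5/5-.5,203+491.5/5-.5],.08))
    x0,y0=max(0,int(u[0])-40),max(0,int(u[1])-60)
    print(x0,y0);
    im=d["pixels"][:,:,::-1]
    cv2.imwrite(f"pics/{n}3.png",cv2.resize(im[y0:y0+90,x0:x0+90],None,fx=6,fy=6,interpolation=cv2.INTER_CUBIC) if n=="side" else im)
```

```text
[0.48344659 0.00580553 0.22656632] [-3.14151415e+00  7.81599964e-04  9.42007115e-02] [ 0.19307771 -0.54265862 -0.42241819]
side tip [265.42454104 187.78821381] hole [265.75535267 196.79968254]
side hole from first [0.48372157 0.00619525 0.1115    ]
standhole [ 0.44354645 -0.29612002  0.08      ]
225 127
wrist tip [280.52531144 218.6671478 ] hole [279.81324717 207.9804658 ]
side hole from first 
240 158
```

View pics/side3.png

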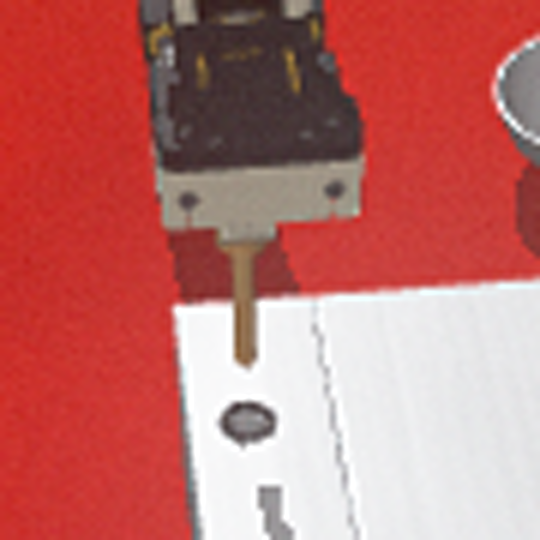

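View pics/wrist3.png

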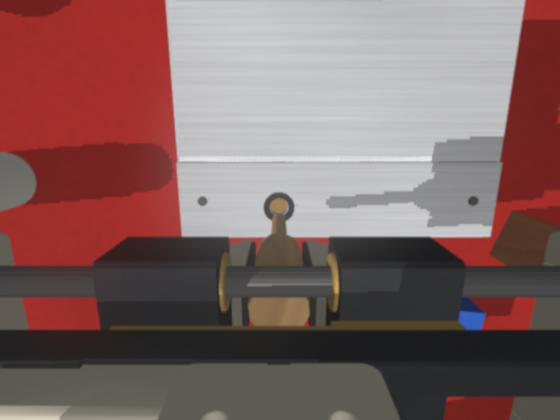

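Side crop: tip at (246,364), bush at (249,422), aligned within about 0.5 px of the vertical. Lower to the bush gently.

Emit:
send_rows(
  plan=[
    [[0, 0, -0.005], [0, 0, 0], 255],
    [[0, 0, -0.005], [0, 0, 0], 255],
    [[0, 0, -0.005], [0, 0, 0], 255],
    [[0, 0, -0.005], [0, 0, 0], 255],
    [[0, 0, -0.005], [0, 0, 0], 255],
    [[0, 0, -0.003], [0, 0, 0], 255],
    [[0, 0, -0.002], [0, 0, 0], 255],
    [[0, 0, -0.001], [0, 0, 0], 255],
    [[0, 0, -0.001], [0, 0, 0], 255],
    [[0, 0, -0.001], [0, 0, 0], 255],
    [[0, 0, -0.001], [0, 0, 0], 255],
    [[0, 0, 0], [0, 0, 0], 255],
  ],
)

```text
time: 8.6
tool_pos: [0.4835, 0.0061, 0.1927]
tool_rot: [3.142, 0.0, 0.095]
contact_force: [-0.5, -0.6, 0.1]
opening: 0.0233
```

Emit:
send_rows(
  plan=[
    [[0, 0, -0.001], [0, 0, 0], 255],
    [[0, 0, -0.001], [0, 0, 0], 255],
    [[0, 0, -0.001], [0, 0, 0], 255],
    [[0, 0, -0.001], [0, 0, 0], 255],
    [[0, 0, 0], [0, 0, 0], 255],
  ],
)

```text
time: 9.1
tool_pos: [0.4834, 0.0061, 0.1886]
tool_rot: [3.142, 0.0, 0.095]
contact_force: [0.2, -0.5, -0.1]
opening: 0.0234
```

Emit:
send_rows(
  plan=[
    [[0, 0, -0.001], [0, 0, 0], 255],
    [[0, 0, -0.001], [0, 0, 0], 255],
    [[0, 0, 0], [0, 0, 0], 255],
  ],
)

```text
time: 9.4
tool_pos: [0.4834, 0.0062, 0.1866]
tool_rot: [-3.142, 0.0, 0.095]
contact_force: [0.1, 0.2, -0.2]
opening: 0.0238
```

Emit:
send_rows(
  plan=[
    [[0, 0, -0.001], [0, 0, 0], 255],
    [[0, 0, -0.001], [0, 0, 0], 255],
    [[0, 0, 0], [0, 0, 0], 255],
  ],
)

```text
time: 9.7
tool_pos: [0.4834, 0.0062, 0.1846]
tool_rot: [3.142, 0.0, 0.095]
contact_force: [-0.0, -0.7, -0.6]
opening: 0.0233
```

Emit:
send_rows(
  plan=[
    [[0, 0, -0.001], [0, 0, 0], 255],
    [[0, 0, -0.001], [0, 0, 0], 255],
    [[0, 0, 0], [0, 0, 0], 255],
  ],
)

```text
time: 10.0
tool_pos: [0.4834, 0.0061, 0.1826]
tool_rot: [3.142, 0.0, 0.095]
contact_force: [-0.1, 0.1, -1.2]
opening: 0.0236
```

Emit:
send_rows(
  plan=[
    [[0, 0, -0.001], [0, 0, 0], 255],
    [[0, 0, -0.001], [0, 0, 0], 255],
    [[0, 0, 0], [0, 0, 0], 255],
  ],
)

```text
time: 10.3
tool_pos: [0.4834, 0.0061, 0.1806]
tool_rot: [3.142, 0.0, 0.095]
contact_force: [-0.3, -0.1, -0.5]
opening: 0.0234
```

Emit:
send_rows(
  plan=[
    [[0, 0, -0.001], [0, 0, 0], 255],
    [[0, 0, -0.001], [0, 0, 0], 255],
    [[0, 0, 0], [0, 0, 0], 255],
  ],
)

```text
time: 10.6
tool_pos: [0.4834, 0.0062, 0.1786]
tool_rot: [3.142, 0.0, 0.095]
contact_force: [-0.2, 1.1, -0.5]
opening: 0.0237
```

Emit:
send_rows(
  plan=[
    [[0, 0, -0.001], [0, 0, 0], 255],
    [[0, 0, -0.001], [0, 0, 0], 255],
    [[0, 0, 0], [0, 0, 0], 255],
  ],
)

```text
time: 10.9
tool_pos: [0.4836, 0.0061, 0.1768]
tool_rot: [3.141, -0.0, 0.095]
contact_force: [-0.4, 0.0, -0.1]
opening: 0.0237
```

Emit:
send_rows(
  plan=[
    [[0, 0, -0.001], [0, 0, 0], 255],
    [[0, 0, -0.001], [0, 0, 0], 255],
    [[0, 0, 0], [0, 0, 0], 255],
  ],
)

```text
time: 11.2
tool_pos: [0.4837, 0.0061, 0.175]
tool_rot: [3.141, -0.001, 0.095]
contact_force: [-0.2, 0.1, 3.6]
opening: 0.0232
```

Contact with the catch felt (3.6 N). From here, 1 mm at a time.

Emit:
send_rows(
  plan=[
    [[0, 0, -0.001], [0, 0, 0], 255],
    [[0, 0, 0], [0, 0, 0], 255],
  ],
)

```text
time: 11.4
tool_pos: [0.4837, 0.0061, 0.174]
tool_rot: [3.141, -0.001, 0.095]
contact_force: [-0.1, 0.5, 5.5]
opening: 0.0238
```

Emit:
send_rows(
  plan=[
    [[0, 0, -0.001], [0, 0, 0], 255],
    [[0, 0, 0], [0, 0, 0], 255],
  ],
)

```text
time: 11.6
tool_pos: [0.4837, 0.0061, 0.173]
tool_rot: [3.141, -0.001, 0.095]
contact_force: [-0.7, -0.4, 5.8]
opening: 0.0236
```

Emit:
send_rows(
  plan=[
    [[0, 0, -0.001], [0, 0, 0], 255],
    [[0, 0, 0], [0, 0, 0], 255],
  ],
)

```text
time: 11.8
tool_pos: [0.4837, 0.0061, 0.1721]
tool_rot: [3.141, -0.001, 0.095]
contact_force: [-0.5, -0.1, 6.1]
opening: 0.0234
```

Emit:
send_rows(
  plan=[
    [[0, 0, -0.001], [0, 0, 0], 255],
    [[0, 0, 0], [0, 0, 0], 255],
  ],
)

```text
time: 12.0
tool_pos: [0.4837, 0.0061, 0.1708]
tool_rot: [3.141, -0.0, 0.095]
contact_force: [-0.5, -0.6, 3.1]
opening: 0.0237
```

Run:
```python
from h import *
d=imaging.read_camera("side");cv2.imwrite("pics/side4.png",d["pixels"][:,:,::-1]);print(robot.observe()["contact_force"])
```

```text
[ 1.14136704 -0.10367704  1.57068167]
```

View pics/side4.png

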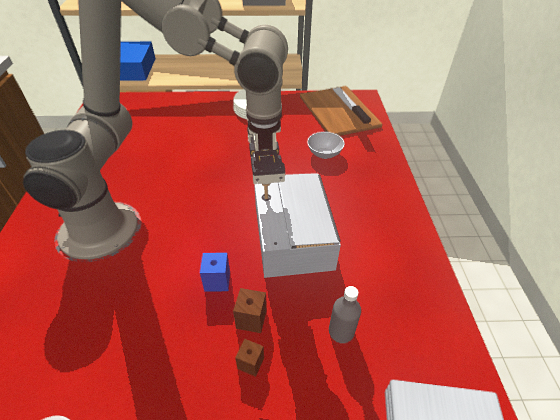

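Force dropped from 6.1 to 3.1 and then 1.6 N, so the catch probably let go and the lid should be starting to move. I wait a few rows and look again.

Emit:
send_rows(
  plan=[
    [[0, 0, 0], [0, 0, 0], 255],
    [[0, 0, 0], [0, 0, 0], 255],
    [[0, 0, 0], [0, 0, 0], 255],
    [[0, 0, 0], [0, 0, 0], 255],
    [[0, 0, 0], [0, 0, 0], 255],
    [[0, 0, 0], [0, 0, 0], 255],
    [[0, 0, 0], [0, 0, 0], 255],
    [[0, 0, 0], [0, 0, 0], 255],
    [[0, 0, 0], [0, 0, 0], 255],
    [[0, 0, 0], [0, 0, 0], 255],
  ],
)

```text
time: 13.05
tool_pos: [0.4836, 0.0061, 0.1708]
tool_rot: [3.141, -0.0, 0.095]
contact_force: [0.6, -0.2, 3.8]
opening: 0.0233
```

Run:
```python
from h import *
d=imaging.read_camera("side");cv2.imwrite("pics/side5.png",d["pixels"][:,:,::-1])
```

```text
(no output)
```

View pics/side5.png

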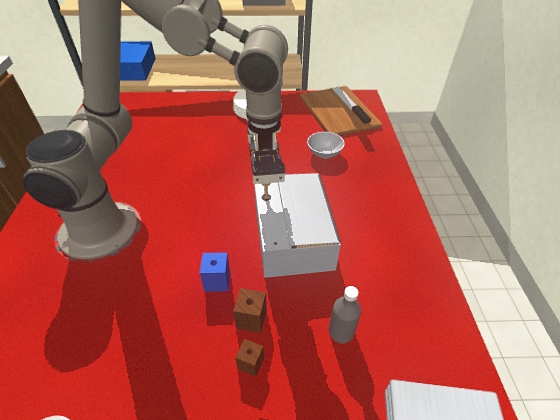

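Lid still shut at (300,210). I zoom in on the dowel to check for slip in the grip.

Run:
```python
from h import *
o=robot.observe();p=o["tool_pos"]
d=imaging.read_camera("side");x0,y0=235,155
cv2.imwrite("pics/side6.png",cv2.resize(d["pixels"][y0:y0+60,x0:x0+70,::-1],None,fx=10,fy=10,interpolation=cv2.INTER_CUBIC))
dt=np.array([p[0],p[1],p[2]-.0817])
for n,z in (("shoulder",.07),("tcp",.0817),("deck",.11-dt[2])):
    print(n,(proj(d,dt+[0,0,z])-[x0,y0]+.5)*10)
w=imaging.read_camera("wrist");cv2.imwrite("pics/w6.png",w["pixels"][:,:,::-1])
```

```text
shoulder [308.51066142 291.89851133]
tcp [307.49465908 258.22090453]
deck [312.58631864 427.1437178 ]
```

View pics/side6.png

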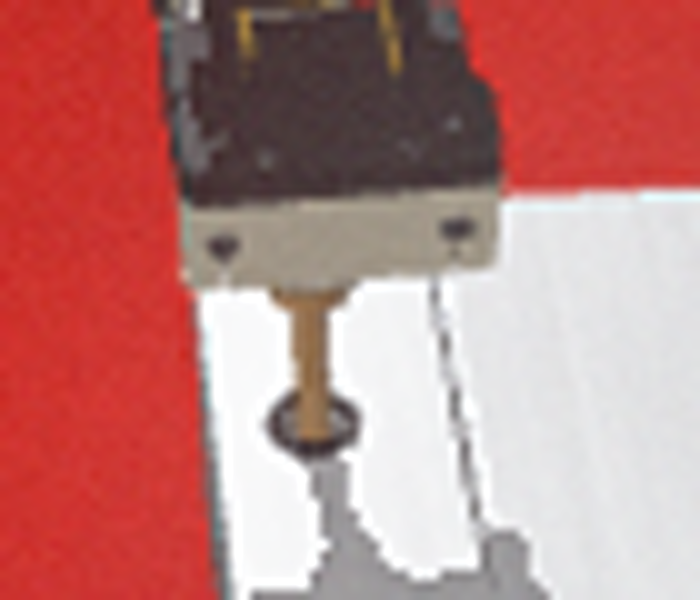

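View pics/w6.png

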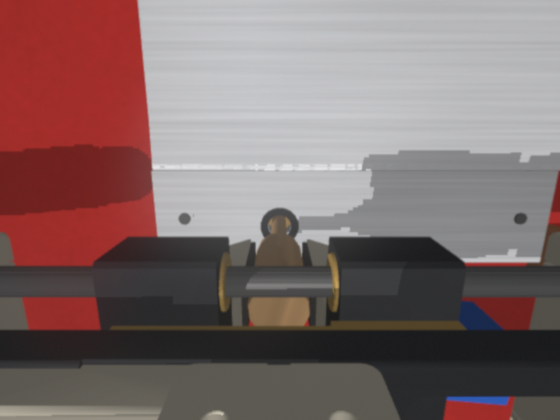

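No slip (shoulder at crop y≈300, predicted ≈292 plus handle radius), and the shank (313) is centred in the bush (315). The 6 N was probably rubbing on the way in, so I continue feeling 1 mm at a time.

Emit:
send_rows(
  plan=[
    [[0, 0, -0.001], [0, 0, 0], 255],
    [[0, 0, 0], [0, 0, 0], 255],
  ],
)

```text
time: 13.4
tool_pos: [0.4837, 0.0061, 0.1701]
tool_rot: [3.141, -0.001, 0.095]
contact_force: [0.6, -0.1, 7.8]
opening: 0.0234
```

Emit:
send_rows(
  plan=[
    [[0, 0, -0.001], [0, 0, 0], 255],
    [[0, 0, 0], [0, 0, 0], 255],
  ],
)

```text
time: 13.6
tool_pos: [0.4838, 0.0061, 0.1693]
tool_rot: [3.141, -0.001, 0.095]
contact_force: [-0.2, 0.6, 9.5]
opening: 0.0238
```

Emit:
send_rows(
  plan=[
    [[0, 0, 0], [0, 0, 0], 255],
    [[0, 0, 0], [0, 0, 0], 255],
    [[0, 0, 0], [0, 0, 0], 255],
    [[0, 0, 0], [0, 0, 0], 255],
    [[0, 0, 0], [0, 0, 0], 255],
  ],
)

```text
time: 14.1
tool_pos: [0.4838, 0.0061, 0.1694]
tool_rot: [3.141, -0.001, 0.095]
contact_force: [0.1, 0.1, 8.3]
opening: 0.0235
```

Run:
```python
from h import *
d=imaging.read_camera("side");cv2.imwrite("pics/side7.png",d["pixels"][100:300,180:400,::-1])
o=robot.observe();print(o["contact_force"],o["torque"],o["tool_pos"])
```

```text
[-0.4313279  -0.19137291  8.65458851] [ 0.03209997  0.14646483 -0.01132877] [0.48380261 0.00612706 0.16936699]
```

View pics/side7.png

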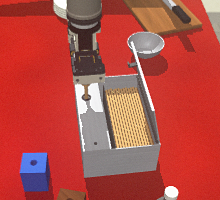

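The lid now stands open (chopsticks visible in the box at (132,118)). Retract straight up and carry back.

Emit:
send_rows(
  plan=[
    [[0, 0, 0.002], [0, 0, 0], 255],
    [[0, 0, 0.004], [0, 0, 0], 255],
    [[0, 0, 0.006], [0, 0, 0], 255],
    [[0, 0, 0.01], [0, 0, 0], 255],
    [[0, 0, 0.01], [0, 0, 0], 255],
    [[0, 0, 0.01], [0, 0, 0], 255],
    [[0, 0, 0.01], [0, 0, 0], 255],
    [[0, 0, 0.01], [0, 0, 0], 255],
    [[0, 0, 0.01], [0, 0, 0], 255],
    [[0, 0, 0.01], [0, 0, 0], 255],
    [[0, 0, 0], [0, 0, 0], 255],
    [[0, 0, 0], [0, 0, 0], 255],
  ],
)

```text
time: 15.35
tool_pos: [0.4835, 0.0061, 0.2508]
tool_rot: [3.141, -0.0, 0.095]
contact_force: [-0.1, 0.7, -1.3]
opening: 0.0236
```

Emit:
send_rows(
  plan=[
    [[-0.0025, -0.019, 0], [0, 0, 0], 255],
    [[-0.0025, -0.019, 0], [0, 0, 0], 255],
    [[-0.0025, -0.019, 0], [0, 0, 0], 255],
    [[-0.0025, -0.019, 0], [0, 0, 0], 255],
    [[-0.0025, -0.019, 0], [0, 0, 0], 255],
    [[-0.0025, -0.019, 0], [0, 0, 0], 255],
    [[-0.0025, -0.019, 0], [0, 0, 0], 255],
    [[-0.0025, -0.019, 0], [0, 0, 0], 255],
    [[-0.0025, -0.019, 0], [0, 0, 0], 255],
    [[-0.0025, -0.019, 0], [0, 0, 0], 255],
    [[-0.0025, -0.019, 0], [0, 0, 0], 255],
    [[-0.0025, -0.019, 0], [0, 0, 0], 255],
    [[-0.0025, -0.019, 0], [0, 0, 0], 255],
    [[-0.0025, -0.019, 0], [0, 0, 0], 255],
    [[-0.0025, -0.019, 0], [0, 0, 0], 255],
    [[-0.002, -0.019, 0], [0, 0, 0], 255],
    [[0, 0, 0], [0, 0, 0], 255],
    [[0, 0, 0], [0, 0, 0], 255],
  ],
)

```text
time: 17.15
tool_pos: [0.4438, -0.2978, 0.2502]
tool_rot: [-3.141, 0.001, 0.094]
contact_force: [1.1, -0.0, -0.3]
opening: 0.0239
```

Run:
```python
from h import *
o=robot.observe();print(o["tool_pos"],o["tool_rot"],o["contact_force"])
d=imaging.read_camera("side")
p=o["tool_pos"]; dt=np.array([p[0],p[1],p[2]-.0817]);x0,y0=200,225
print("tip",(proj(d,dt)-[x0,y0]+.5)*6)
cv2.imwrite("pics/side8.png",cv2.resize(d["pixels"][y0:y0+100,x0:x0+100,::-1],None,fx=6,fy=6,interpolation=cv2.INTER_CUBIC))
cv2.imwrite("pics/side8f.png",d["pixels"][:,:,::-1])
```

```text
[ 0.44382546 -0.29782125  0.25023114] [-3.14052722e+00  5.87521439e-04  9.39446288e-02] [ 1.10182571 -0.03731035 -0.28902734]
tip [285.25731345 325.19795568]
```

View pics/side8.png

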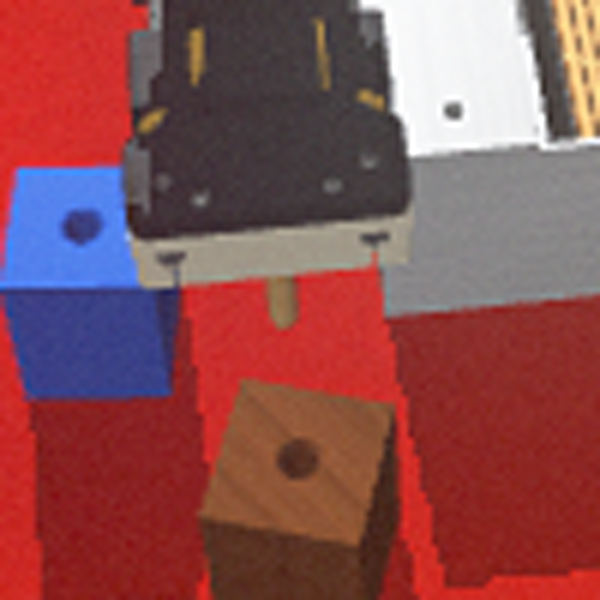

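View pics/side8f.png

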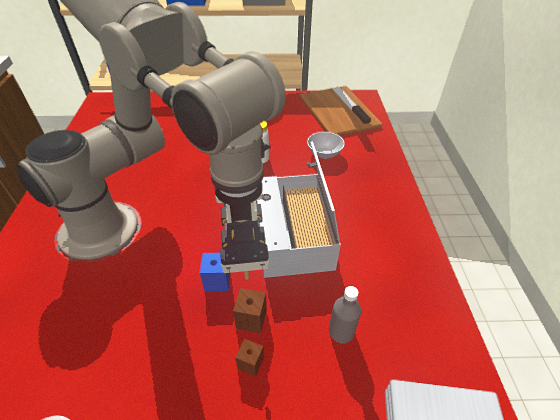

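Tip at crop (285,327), predicted (285,325): no slip, lid still open. Lower into the stand.

Emit:
send_rows(
  plan=[
    [[0, 0, -0.015], [0, 0, 0], 255],
    [[0, 0, -0.015], [0, 0, 0], 255],
    [[0, 0, -0.015], [0, 0, 0], 255],
    [[0, 0, -0.015], [0, 0, 0], 255],
    [[0, 0, -0.015], [0, 0, 0], 255],
    [[0, 0, -0.006], [0, 0, 0], 255],
    [[0, 0, -0.004], [0, 0, 0], 255],
    [[0, 0, -0.003], [0, 0, 0], 255],
    [[0, 0, -0.003], [0, 0, 0], 255],
    [[0, 0, -0.003], [0, 0, 0], 255],
    [[0, 0, 0], [0, 0, 0], 255],
  ],
)

```text
time: 18.3
tool_pos: [0.4439, -0.2978, 0.1566]
tool_rot: [-3.141, 0.0, 0.095]
contact_force: [-0.1, -0.1, -1.0]
opening: 0.0237
```

Emit:
send_rows(
  plan=[
    [[0, 0, -0.003], [0, 0, 0], 255],
    [[0, 0, -0.003], [0, 0, 0], 255],
    [[0, 0, -0.003], [0, 0, 0], 255],
    [[0, 0, 0], [0, 0, 0], 255],
  ],
)

```text
time: 18.7
tool_pos: [0.4438, -0.2977, 0.1472]
tool_rot: [-3.141, 0.001, 0.095]
contact_force: [0.0, 1.0, -1.3]
opening: 0.024
```

Inside, with no resistance. Continue down to about 1–2 mm above home (TCP 0.0917).

Emit:
send_rows(
  plan=[
    [[0, 0, -0.005], [0, 0, 0], 255],
    [[0, 0, -0.005], [0, 0, 0], 255],
    [[0, 0, -0.005], [0, 0, 0], 255],
    [[0, 0, -0.005], [0, 0, 0], 255],
    [[0, 0, -0.005], [0, 0, 0], 255],
    [[0, 0, -0.005], [0, 0, 0], 255],
    [[0, 0, -0.005], [0, 0, 0], 255],
    [[0, 0, -0.005], [0, 0, 0], 255],
    [[0, 0, -0.005], [0, 0, 0], 255],
    [[0, 0, -0.004], [0, 0, 0], 255],
    [[0, 0, -0.003], [0, 0, 0], 255],
    [[0, 0, -0.002], [0, 0, 0], 255],
    [[0, 0, 0], [0, 0, 0], 255],
  ],
)

```text
time: 20.0
tool_pos: [0.4439, -0.2978, 0.0935]
tool_rot: [-3.141, 0.0, 0.095]
contact_force: [0.2, 0.9, -0.0]
opening: 0.0233
```

Emit:
send_rows(
  plan=[
    [[0, 0, -0.001], [0, 0, 0], 255],
    [[0, 0, 0], [0, 0, 0], 255],
  ],
)

```text
time: 20.2
tool_pos: [0.4441, -0.2979, 0.0928]
tool_rot: [3.141, -0.0, 0.095]
contact_force: [-0.2, -0.6, -0.6]
opening: 0.0236
```

Emit:
send_rows(
  plan=[
    [[0, 0, -0.0005], [0, 0, 0], 255],
    [[0, 0, 0], [0, 0, 0], 255],
    [[0, 0, 0], [0, 0, 0], 200],
    [[0, 0, 0], [0, 0, 0], 150],
    [[0, 0, 0], [0, 0, 0], 100],
    [[0, 0, 0], [0, 0, 0], 50],
    [[0, 0, 0], [0, 0, 0], 0],
    [[0, 0, 0], [0, 0, 0], 0],
    [[0, 0, 0], [0, 0, 0], 0],
    [[0, 0, 0], [0, 0, 0], 0],
    [[0, 0, 0], [0, 0, 0], 0],
    [[0, 0, 0], [0, 0, 0], 0],
  ],
)

```text
time: 21.4
tool_pos: [0.444, -0.2979, 0.0922]
tool_rot: [3.142, -0.0, 0.095]
contact_force: [-0.2, 0.5, 0.5]
opening: 0.0894
```

Emit:
send_rows(
  plan=[
    [[0, 0, 0.01], [0, 0, 0], 0],
    [[0, 0, 0.015], [0, 0, 0], 0],
    [[0, 0, 0.015], [0, 0, 0], 0],
    [[0, 0, 0.015], [0, 0, 0], 0],
    [[0, 0, 0.015], [0, 0, 0], 0],
    [[0, 0, 0.02], [0, 0, 0], 0],
    [[0, 0, 0.02], [0, 0, 0], 0],
    [[0, 0, 0.02], [0, 0, 0], 0],
    [[-0.02, -0.01, 0], [0, 0, 0], 0],
    [[-0.02, -0.01, 0], [0, 0, 0], 0],
    [[-0.02, -0.02, 0], [0, 0, 0], 0],
    [[-0.02, -0.02, 0], [0, 0, 0], 0],
    [[-0.02, -0.02, 0], [0, 0, 0], 0],
    [[0, -0.02, 0], [0, 0, 0], 0],
    [[0, -0.02, 0], [0, 0, 0], 0],
    [[0, 0, 0], [0, 0, 0], 0],
    [[0, 0, 0], [0, 0, 0], 0],
  ],
)

```text
time: 23.1
tool_pos: [0.3439, -0.4175, 0.2225]
tool_rot: [-3.141, -0.0, 0.094]
contact_force: [0.4, -0.1, 0.3]
opening: 0.0919
```

Run:
```python
from h import *
print(robot.observe()["contact_force"])
d=imaging.read_camera("side");t=imaging.read_camera("top")
x0,y0=200,225
print([(proj(d,[.4439,-.2979,z])-[x0,y0]+.5)*6 for z in (.14,.08)])
cv2.imwrite("pics/side9.png",cv2.resize(d["pixels"][y0:y0+100,x0:x0+100,::-1],None,fx=6,fy=6,interpolation=cv2.INTER_CUBIC))
cv2.imwrite("pics/top9.png",t["pixels"][:,:,::-1])
cv2.imwrite("pics/side9f.png",d["pixels"][:,:,::-1])
```

```text
[ 0.4095224  -0.10538605  0.34735273]
[array([290.08297586, 371.76416877]), array([299.0479296 , 461.99641875])]
```

View pics/side9.png

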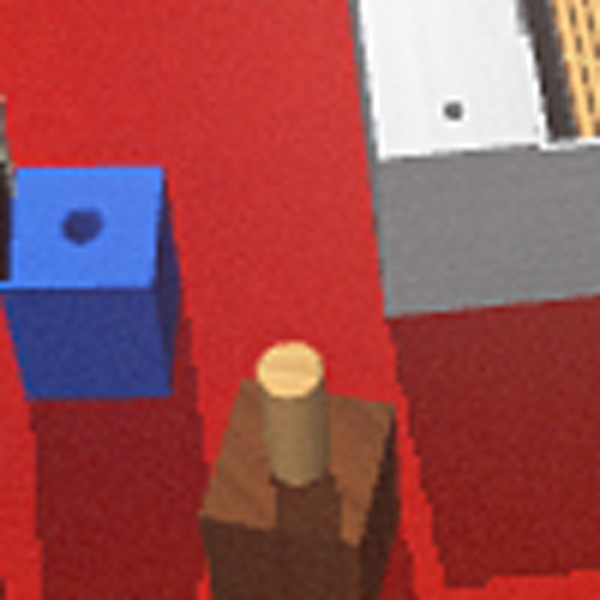

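View pics/top9.png

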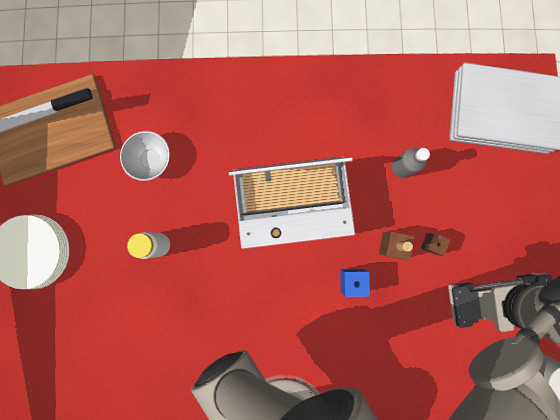

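View pics/side9f.png

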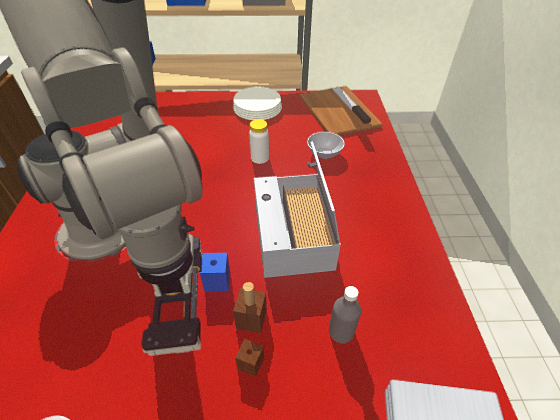

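Dowel end at crop (291,369), predicted (290,372), so it is home and upright. The lid is open, the bystanders have not moved, and the gripper is clear. Handing in.

```bash
python3 -c "
from cell import robot
print(robot.hand_in())"
```

```text
the job is handed in; nothing more can be done
None
```

The lid is open and the dowel is back in its stand. I took it from the larger brown stand, pushed it through the deck hole 1 mm at a time until the catch let go, and then stood it back. I handed in at about 23 s; no verdict is reported.

**Last checks:**
- **Force:** the highest wrist reading I took was 9.5 N, well under the 20 N limit. Readings only come at the end of each move, so brief higher values between them would not show.
- **Lid:** it stands open in both the side and top pictures. I did not measure its angle.
- **Dowel:** its end is within about 3 enlarged pixels (half a camera pixel) of where it should be when fully home, and it is upright.
- **Surroundings:** the shaker, bowl and sauce bottle look unmoved in the pictures. The gripper is open and touches nothing.

**One oddity:** on the way down the force rose to about 6 N, then fell to between 1.6 and 4 N with the lid still shut. A close look showed no slip and the dowel centred in the hole. I took it for rubbing in the hole and pushed 2 mm further, and the lid opened at about 8 to 9.5 N.

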